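Weigh a parcel on a beam scale

ROBOT

A 6-joint arm with a two-finger parallel gripper is mounted at the origin on the work surface. World frame = base frame: x ahead of the robot, y to its left, z up, the work surface at z = 0. Lengths are in mm, angles in rad, forces in N, time in s.
With the tool pointing down it reaches from about 250 to 775 mm from the base axis. Payload 4 kg.
Tool frame: the origin (TCP) lies midway between the tips of the shut fingers; the grasp point (between the pads) lies 19 mm behind it (robot.tcp_to_grasp is the distance from the TCP to the grasp point, in mm); z points along the fingers, y is the direction in which the jaws open and shut (so a half turn about z gives the same grasp; the last joint's range is limited). The gripper opens to 85 mm and grips with 20 to 120 N. Pads are 22 mm wide; open, the fingers measure 114 mm over their backs; the gripper's body (76 mm by 85 mm) begins 54 mm behind the grasp point. The pads swing forward as they close: fully open they stand 13 mm farther back than shut.
Start: joints at [1.22, 0.087, 1.371, -0, 1.684, -0.103], TCP at [134.908, 533.216, 208.441] pointing down, gripper open.
Joint ranges: [-3.1, 3.1], [-0.76, 2.03], [0.27, 2.55], [-1.08, 4.22], [0.17, 2.65], [-2.57, 2.57]. Speed limits (rad/s): [2.79, 2.79, 3.14, 3.14, 3.14, 3.14].

INTERFACE

Orientations are given as a unit quaternion [w, x, y, z].
In Python, from plant import status, eyes, job, robot gives the robot as it stands.
- The arm moves only by the tool arm_command, never from a script. Its argument "series" is a list of rows, each a list of 7 numbers: the opening, from 0 (shut) to 1 (fully open), then the shift along the tool's x, y, z in cm, then the turn, a rotation vector about the tool's x, y, z in degrees. In form: [[gripper, tx, ty, tz, ax, ay, az], ...]. A call has 1 to 5 rows; each row shifts and turns the commanded pose from where the row before left it, along the tool's axes as they then stand; what a row does not reach is not made up. A row lasts 1/10 s, in which the tool goes at most 50 mm and 8.59 degrees, less where a joint would pass 70% of its speed; a pose out of reach is approached as far as the arm can. A call with a gripper value outside its range is refused whole. The fingers move at their own pace and stop on an object; "force" is the grip in N (left out, the last holds). Time passes only in rows, so rows that do not move let the fingers close. It gives the time, the measured TCP pose, the force and the opening at its end, in the units of the state.
- status.get_obs(): the state, without advancing time (a new reading comes with each control period).
- eyes.get_image(name): name is "side" or "top"; returns the picture (384x512x3 uint8, red, green, blue); there is no depth.
- eyes.camera_model(name): a dict with "fovy" (degrees; the focal length in pixels is half the picture's height over the tangent of half this angle, whatever the lens; pixels are square), "cx", "cy" (the principal point, pixels), "D" ([k1, k2, p1, p2, k3] as OpenCV has them; the pictures are not rectified), "xyz" and "rotation" of the camera in the world. Camera axes: x right, y down, z forward; pixel columns grow to the right and rows downward; lengths in mm; the calibration is good to about 2 mm. A picture is of the moment at which its call begins. camera_model takes no time and is no camera call.
- job.finish_job(): hands the job in, once; it reports no verdict.
The state is a dict: "clock": time; "joint_positions": joint angles; "qd": joint speeds; "joint_torque": joint torques, N m; "eef_pos": TCP position; "ee_rot": TCP orientation; "force": force on the tool from outside, world axes, zero at the start; "ft_torque": the same for the moment, N m; "gripper_width": finger opening in mm.
Only numpy, scipy, OpenCV 4.12 (cv2) and the standard library are available. Lean on these libraries where they do the work, as an engineer would, in place of code of your own. Each camera call takes 0.05 s, during which the arm holds its last target. There are 200 camera calls.

TASK

Weigh the small cardboard parcel for posting: set it down gently, flat and well inside the round pan of the beam scale, then slide the poise out along the notched beam until the pointer comes to rest between the two marks on the index plate. Ease the poise over the notches without forcing it or leaning on the beam, leave the scale free with the parcel on it, and do not disturb the other things on the desk.

Things in the scene. Friction and masses are not known exactly. Their poses are not given: they have to be found in the camera images.
- scale: beam scale's grey cast base, fixed, 100 mm wide (its x), 515 mm long (its y, -172 to 342 mm), 31 mm high. Origin on the desk below the beam's pivot. The beam, 10 mm wide, lies along y and pivots about x 150 mm above the desk in a fork 156 mm high: pan on the -y side, notched arm and pointer on the +y side. Beam and pan yield under the hand
- beam (a joint): beam tilt, rad: 0 level (pointer midway between the marks), positive = pointer up, pan down; stops at -0.11 and 0.11. Starts level, pan empty, poise in notch 0. Each 50 g in the pan needs the poise one notch farther out; off the stops each notch too few leaves it 0.045 rad up, each too many 0.045 down. Rests within about 1 s
- notch_0 (a point): bottom of the innermost notch, on top of the beam 70 mm from the pivot, 150 mm above the desk when level. Nine V notches, numbered 0 to 8 outward, 20 mm apart and 4 mm deep, no flats between (each begins where the last ends). Low stops on the beam end the row 14 mm beyond notches 0 and 8. Moves with the beam
- notch_8 (a point): bottom of the outermost notch, on top of the beam 230 mm from the pivot, 150 mm above the desk when level; moves with the beam
- pan_top (a point): centre of the top face of the flat round steel pan, 140 mm across (rim bead 2 mm), 100 mm from the pivot on the scale's -y side, 183 mm above the desk when the beam is level. The pan stays level, wherever its load stands, and moves up and down 11 mm with the beam to its stops
- pointer_tip (a point): tip of the black pointer at the end of the notched arm, 322 mm from the pivot; it rises and falls about 14 mm per notch
- index_mid (a point): point midway between the two black marks (9 mm above and below it) on the +x face of the white upright index plate, which stands on the -x side of the pointer, at the scale's y = 294 to 330 mm, its top 195 mm above the desk
- poise: sliding weight, 250 g: steel stirrup loose round the beam (2 mm play each side, 5.5 mm up), weight below, brass thumb block on top, 14 mm across the beam (x), 20 mm along it (y), 14 to 46 mm above the origin, on a bridge 22 x 20 mm. Origin: axis of its cross pin, 2.7 mm above the notch bottom; tooth tips 1 mm above it. Pushed on one side it tips; held and moved, it rides over the teeth; let go, it drops into the nearest notch
- parcel: small closed carton, 90 mm (its x) by 60 mm (its y) by 45 mm high, cardboard with a tape strip and a blank label. Origin at the centre of its underside. Weighs between about 105 and 395 g, not known beforehand
- mug: white ceramic mug, 80 mm across and 92 mm high; origin at the centre of its underside; not to be disturbed
- mouse: white computer mouse, 104 x 58 mm, 31 mm high; origin at the centre of its underside; not to be disturbed
- tape_roll: roll of brown parcel tape lying flat, 90 mm across, 25 mm high; origin at the centre of its underside; not to be disturbed
- stapler: black stapler, 135 x 36 mm, 48 mm high; origin at the centre of its underside; not to be disturbed
- pen_pot: dark metal pen pot, 76 mm across, 95 mm high, pens standing to 165 mm; origin at the centre of its underside; not to be disturbed
- tissue_box: grey tissue box, 115 mm square, 125 mm high (tissue to 175 mm); origin at the centre of its underside; not to be disturbed
- phone: black phone lying flat, 150 x 74 x 9 mm; origin at the centre of its underside; not to be disturbed
Things that resemble listed ones, but are neither listed nor needed, are in the scene too. What is shaped like the parcel but blue or green is not meant.

How it is judged (in metres and radians):
On the way, in this order (a step that is already met when the one before it is completed fails the run):
1. the parcel stands flat in the pan, let go, and has tipped the beam up (horizontal distance between parcel and pan_top below 0.04 m and angle between parcel's own z axis and vertical below 0.15 rad and z of parcel in the frame of pan_top between -0.006 and 0.006 m and contact force between parcel and scale above 0.8 N and contact force between the fingers and parcel below 0.1 N and value of joint beam above 0.05 rad), for 0.2 s.
2. the poise has been slid out until the pointer stands between the marks (value of joint beam between -0.028 and 0.028 rad and y of poise in the frame of scale above 0.1 m), for 0.2 s.
At the end, for the whole second after the job is handed in: the parcel stands flat on the pan with its centre within 40 mm of the pan's centre, the poise hangs in its notch, the pointer is at rest within 0.028 rad of level (between the two marks, 9 mm either side), and the robot has let go of parcel, poise and scale (horizontal distance between parcel and pan_top below 0.04 m and angle between parcel's own z axis and vertical below 0.15 rad and z of parcel in the frame of pan_top between -0.006 and 0.006 m and contact force between parcel and scale above 0.8 N and value of joint beam between -0.028 and 0.028 rad and velocity of joint beam between -0.03 and 0.03 rad/s and contact force between poise and scale above 1 N and linear speed of each of poise, parcel below 0.02 m/s); the robot touches nothing.
It fails at once if the poise is forced: more than 12 N between poise and beam (contact force between poise and scale above 12 N).
It fails at once if the robot leans on the scale: more than 5 N between robot and beam, pan or base (contact force between any of the fingers, the arm and scale above 5 N).
It fails at once if the parcel is dropped or pressed into the pan: more than 20 N (contact force between parcel and scale above 20 N).
It fails at once if a bystander is moved more than 20 mm or knocked over (distance of any of mug, mouse, tape_roll, stapler, pen_pot, tissue_box, phone from where it was at the start of the episode above 0.02 m or angle between any of mug, mouse, tape_roll, stapler, pen_pot, tissue_box, phone's own z axis and vertical above 0.3 rad).
It also fails if it takes over 72 s, if anything falls off the work surface, if the arm or the gripper's body presses on something with over 40 N, if the wrist force passes 120 N, or if a joint passes its speed limit or range.

## Working session

There is one attempt and no reset: what is moved stays moved. The work goes in short steps, Python scripts to look and compute and a tool call to move; the robot and the scene stay as the last step left them, time stands still between calls to the robot, and variables do not carry over. Pictures are saved under pics/ and viewed, about 8 in all and at most 12, crops included, and the job is handed in when it is done.

Besides the shell and the picture viewer there is one more tool, called as name(argument=value, ...), one argument or row to a line, values as JSON. arm_command: Moves the arm, as the interface text tells. Its arguments: {"type":"object","properties":{"series":{"type":"array","items":{"type":"array","items":{"type":"number"}}},"force":{"type":"number"}},"required":["series"]}

```bash
mkdir -p pics; python3 - <<'E'
from plant import status, eyes
import cv2
print(status.get_obs())
for n in("top","side"):
    print(n,eyes.camera_model(n))
    cv2.imwrite(f"pics/{n}0.png",cv2.resize(eyes.get_image(n)[...,::-1],(800,600),interpolation=cv2.INTER_CUBIC))
E
```

```text
{'clock': 0.0, 'joint_positions': array([ 1.21987333e+00,  8.79913710e-02,  1.37229570e+00,  7.98876961e-06,
        1.68360248e+00, -1.03117488e-01]), 'qd': array([ 8.84217505e-05,  1.02357021e-03, -6.95511886e-04, -2.53036880e-04,
        7.85278540e-04,  5.61899606e-05]), 'joint_torque': array([-4.21821214e-04, -3.51856971e+01, -3.13274682e+01, -1.61761591e-04,
        1.07091255e-02,  2.20431212e-05]), 'eef_pos': array([134.7195614 , 532.66652616, 207.19829133]), 'ee_rot': array([-2.62354942e-04,  1.23585451e-01,  9.92333269e-01, -1.11808737e-03]), 'force': array([0.08863547, 0.02827337, 0.30138795]), 'ft_torque': array([-0.02546074, -0.01624952, -0.02082555]), 'gripper_width': 85.25179455928594}
top {'fovy': 57.36198985240967, 'cx': 260.5723412685689, 'cy': 192.71139401256556, 'D': array([-0.09699265,  0.        ,  0.        ,  0.        ,  0.        ]), 'xyz': array([ 441.462034  ,    1.93366109, 1436.49478608]), 'rotation': array([-0.02283156,  0.7150811 , -0.69814695,  0.02699204])}
side {'fovy': 50.70240910502989, 'cx': 257.0719610446088, 'cy': 191.19999592669205, 'D': array([0.04186968, 0.        , 0.        , 0.        , 0.        ]), 'xyz': array([ -90.89362701, -731.14769262,  989.92648864]), 'rotation': array([-0.38893192,  0.8533786 , -0.31728702,  0.14073334])}
```

View pics/top0.png

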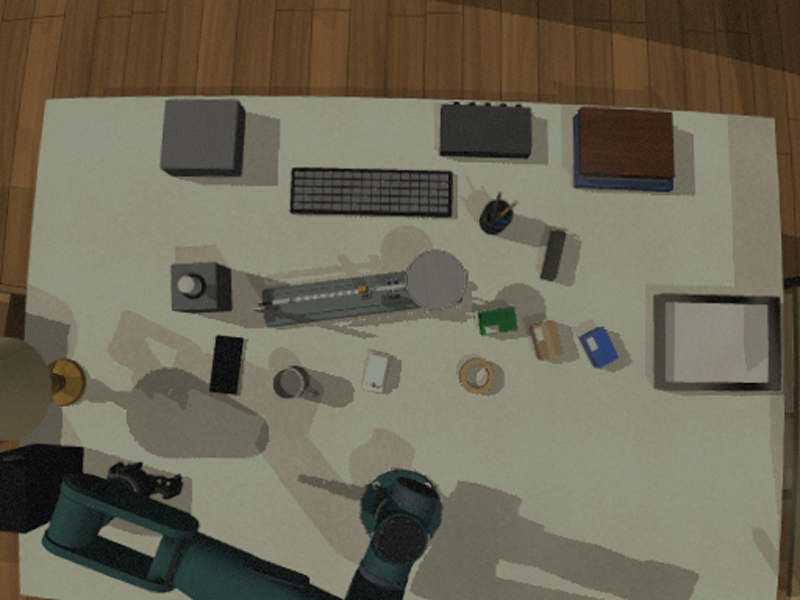

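View pics/side0.png

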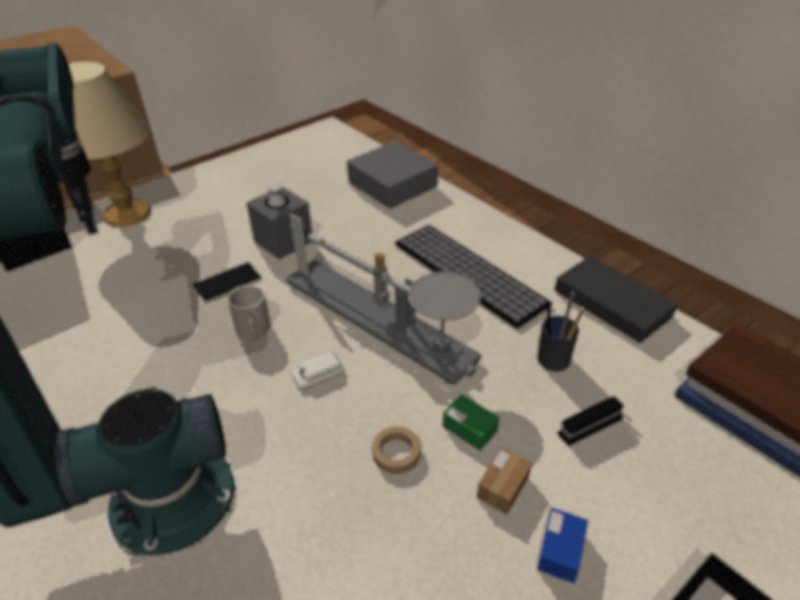

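Top view (800x600): the brown parcel is at (546,340), between the green and blue decoys. The pan is at (437,280), the poise's brass block at (362,290) and the pointer at about (262,305). I'll zoom in for accurate pixels.

```bash
cat > h.py <<'E'
import numpy as np, cv2
from plant import status, eyes
from scipy.spatial.transform import Rotation as R
def cam(n):
    m=eyes.camera_model(n); f=192/np.tan(np.radians(m["fovy"]/2))
    K=np.array([[f,0,m["cx"]],[0,f,m["cy"]],[0,0,1]])
    q=m["rotation"]; return K,m["D"],m["xyz"],R.from_quat(q,scalar_first=True).as_matrix()
def ray(n,uv):
    K,D,c,M=cam(n); p=cv2.undistortPoints(np.array(uv,float).reshape(-1,1,2),K,D).reshape(-1,2)
    return c,np.c_[p,np.ones(len(p))]@M.T
def atz(n,uv,z):
    c,d=ray(n,uv); return c+d*((z-c[2])/d[:,2])[:,None]
def proj(n,P):
    K,D,c,M=cam(n); P=(np.array(P,float).reshape(-1,3)-c)@M
    return cv2.projectPoints(P,np.zeros(3),np.zeros(3),K,D)[0].reshape(-1,2)
def tri(a,b): # [(name,uv)]
    A=0;B=0
    for n,uv in (a,b):
        c,d=ray(n,[uv]); d=d[0]/np.linalg.norm(d[0]); Q=np.eye(3)-np.outer(d,d); A=A+Q;B=B+Q@c
    return np.linalg.solve(A,B)
E
python3 - <<'E'
from h import *
t=eyes.get_image("top")[...,::-1]; s=eyes.get_image("side")[...,::-1]
cv2.imwrite("pics/t.png",t);cv2.imwrite("pics/s.png",s)
# sanity on camera: project base origin
print(proj("top",[[0,0,0]]),proj("side",[[0,0,0]]))
big=np.zeros((600,800,3),np.uint8)
def crop(im,u,v,w,h,k): return cv2.resize(im[v:v+h,u:u+w],None,fx=k,fy=k,interpolation=cv2.INTER_CUBIC)
big[:300,:]=crop(t,160,155,160,60,5)     # top scale
big[300:600,:300]=crop(t,325,195,50,50,6) # top parcel
big[300:600,300:800]=np.clip(crop(s,180,130,125,75,4).astype(int)*1.3,0,255)
cv2.imwrite("pics/c1.png",big)
E
```

```text
[[256.08190486 326.2832403 ]] [[110.24009781 317.15961646]]
```

View pics/c1.png

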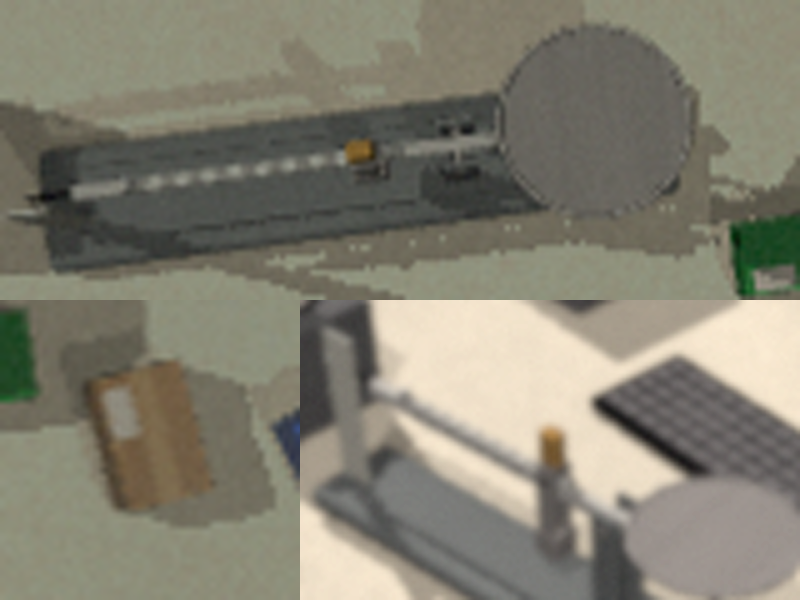

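The crop shows the pan centred at (597,120), the brass block at (361,151), the pointer tip at (30,197), and the parcel's top face at about (95-212, 362-508). Next I'll fit the poses.

```bash
cat > fit.py <<'E'
from h import *
from scipy.optimize import minimize, least_squares
t=cv2.imread("pics/t.png"); s=cv2.imread("pics/s.png"); ims={"top":t,"side":s}
def comp(im,lo,hi,seed):
    m=cv2.inRange(cv2.cvtColor(im,cv2.COLOR_BGR2HSV),lo,hi); m=cv2.morphologyEx(m,cv2.MORPH_CLOSE,np.ones((3,3)))
    n,l,st,c=cv2.connectedComponentsWithStats(m); k=[i for i in range(1,n) if st[i,4]>6]
    i=min(k,key=lambda i:np.hypot(*(c[i]-seed))); return (l==i),st[i],c[i]
# parcel
M={}
for n,seed in(("top",(349,217)),("side",(322,307))):
    M[n],st,c=comp(ims[n],(5,70,30),(22,255,255),seed); print(n,st,c)
B=np.array([[x,y,z] for x in(-45,45) for y in(-30,30) for z in(0,45)],float)
def cost(p):
    P=B.copy(); r=R.from_euler("z",p[2]).as_matrix(); P=P@r.T+[p[0],p[1],0]; v=0
    for n in M:
        h=cv2.convexHull(proj(n,P).astype(np.float32)); k=np.zeros((384*4,512*4),np.uint8)
        cv2.fillPoly(k,[np.int32(np.round((h+.5)*4))],255); k=cv2.resize(k,(512,384),interpolation=cv2.INTER_AREA)/255.
        v+=1-np.minimum(k,M[n]).sum()/np.maximum(k,M[n]).sum()
    return v
p0=atz("top",[(349,217)],22)[0]
best=min((minimize(cost,[p0[0],p0[1],a],method="Nelder-Mead",options=dict(initial_simplex=[[p0[0]-4,p0[1],a],[p0[0]+6,p0[1],a],[p0[0],p0[1]+6,a],[p0[0],p0[1],a+.15]])) for a in(.1,-.2,.3)),key=lambda r:r.fun)
print("parcel",best.x,best.fun)
# brass
for n,seed in(("top",(231.8,184.8)),("side",(242.5,167))):
    m,st,c=comp(ims[n],(10,110,60),(28,255,255),seed); print("brass",n,st,c)
    ims[n+"b"]=c
bt,bs=ims["topb"],ims["sideb"]
print("tri brass",tri(("top",bt),("side",bs)))
def g(u,v,u0,v0,k): return (u0+(u+.5)/k-.5,v0+(v+.5)/k-.5)
pan=g(597,120,160,155,5); tip=g(28,197,160,155,5)
print("pan",atz("top",[pan],183), "tri", tri(("top",pan),("side",(284.6,189.7))),"tip",atz("top",[tip],150))
print("brass at z 190",atz("top",[bt],192))
E
python3 fit.py
```

```text
top [339 205  22  25 343] [349.71428571 217.67055394]
side [306 287  34  42 815] [322.35092025 308.34355828]
parcel [ 4.50070411e+02 -3.64895889e+02  2.88839609e-01] 0.3293405859972591
brass top [229 183   6   5  22] [231.40909091 184.72727273]
brass side [241 163   4   8  31] [242.5483871  166.38709677]
tri brass [555.61034254 101.99731086 178.21204642]
pan [[582.45542326 -69.38940984 183.        ]] tri [582.61684495 -69.20091254 173.76028399] tip [[519.06905476 347.52026424 150.        ]]
brass at z 190 [[555.37812848 100.1500254  192.        ]]
```

```bash
sed -i 's/^    M\[n\],st,c=.*/    m,st,c=comp(ims[n],(4,LS,20),(24,255,255),seed); k=np.zeros((384,512),np.uint8); cv2.fillConvexPoly(k,cv2.convexHull(np.argwhere(m)[:,::-1].astype(np.int32)),1); M[n]=k; print(n,st,k.sum())/' fit.py
for L in 70 85 100; do sed "s/LS/$L/" fit.py > f2.py; python3 f2.py | head -3; done
python3 - <<'E'
from h import *
# overlay check
p=[450,-365,.289]
E
```

```text
top [339 205  22  25 343] 407
side [306 287  34  42 815] 929
parcel [ 4.49932986e+02 -3.65206873e+02  3.01225621e-01] 0.11540434749521078
top [340 205  20  25 304] 380
side [306 288  34  40 754] 859
parcel [ 4.50632511e+02 -3.65047076e+02  3.23923600e-01] 0.18641165307499197
top [340 206  20  23 209] 336
side [307 290  33  38 697] 783
parcel [ 4.51019503e+02 -3.65769410e+02  2.90931899e-01] 0.3426019879704135
```

arm_command(
  series=[
    [1, -3.4, -3.4, -0.5, 0, 0, 0],
    [1, -3.4, -3.4, -0.5, 0, 0, 0],
    [1, -3.4, -3.4, -0.5, 0, 0, 0],
    [1, -3.4, -3.4, -0.5, 0, 0, 0],
    [1, -3.4, -3.4, -0.5, 0, 0, 0],
  ],
  force=30,
)

```text
clock: 0.7
eef_pos: [258.4, 325.0, 233.5]
ee_rot: [0.0, 0.123, 0.992, 0.0]
force: [0.8, 0.2, -0.0]
gripper_width: 85.3
```

arm_command(
  series=[
    [1, -2.4, -4.1, 0, 0, 0, 0],
    [1, -2.4, -4.1, 0, 0, 0, 0],
    [1, -2.4, -4.1, 0, 0, 0, 0],
    [1, -2.4, -4.1, 0, 0, 0, 0],
    [1, -2.4, -4.1, 0, 0, 0, 0],
  ],
)

```text
clock: 1.2
eef_pos: [324.0, 96.8, 233.5]
ee_rot: [0.001, 0.123, 0.992, 0.0]
force: [1.5, 0.6, 0.3]
gripper_width: 85.2
```

arm_command(
  series=[
    [1, -2.4, -4.1, 0, 0, 0, 0],
    [1, -2.4, -4.1, 0, 0, 0, 0],
    [1, -2.4, -4.1, 0, 0, 0, 0],
    [1, -2.4, -4.1, 0, 0, 0, 0],
    [1, -2.4, -4.1, 0, 0, 0, 0],
  ],
)

```text
clock: 1.7
eef_pos: [390.1, -131.7, 233.4]
ee_rot: [0.0, 0.124, 0.992, 0.0]
force: [1.5, -0.0, 0.5]
gripper_width: 85.5
```

```bash
cat > go.py <<'E'
from h import *
import sys
# usage: go.py x y z yaw(deg of tool y from world +y, ccw)
a=list(map(float,sys.argv[1:5])); o=status.get_obs()
M=R.from_quat(o["ee_rot"],scalar_first=True).as_matrix()
d=M.T@(np.array(a[:3])-o["eef_pos"]); yaw=np.degrees(np.arctan2(-M[0,1],M[1,1]))
dz=-((a[3]-yaw+90)%180-90)
c=np.radians(a[3]); T=np.array([[-np.cos(c),-np.sin(c),0],[-np.sin(c),np.cos(c),0],[0,0,-1.]])
if (T[:,0]@M[:,0])<0: T[:,:2]*=-1
rv=R.from_matrix(M.T@T).as_rotvec(degrees=True)
print("t",round(o["clock"],2),"pos",o["eef_pos"].round(1),"yaw",round(yaw,2),"F",o["force"].round(2),"w",round(o["gripper_width"],1))
print("tool shift cm (translate first):",(d/10).round(3)," rotvec deg:",rv.round(2)," shift if turned first:",(T.T@(np.array(a[:3])-o["eef_pos"])/10).round(3))
E
python3 go.py 450 -365 120 17.2
```

```text
t 1.7 pos [ 390.1 -131.7  233.4] yaw -14.24 F [ 1.51 -0.04  0.51] w 85.5
tool shift cm (translate first): [-11.538 -21.141  11.345]  rotvec deg: [ 1.000e-02  4.000e-02 -3.144e+01]  shift if turned first: [  1.177 -24.057  11.343]
```

arm_command(
  series=[
    [1, -2.25, -4.2, 1, 0, 0, 0],
    [1, -2.25, -4.2, 1, 0, 0, 0],
    [1, -2.25, -4.2, 1, 0, 0, 0],
    [1, -2.25, -4.2, 1, 0, 0, 0],
    [1, -2.25, -4.2, 1, 0, 0, 0],
  ],
)

```text
clock: 2.2
eef_pos: [447.7, -362.8, 182.6]
ee_rot: [-0.0, 0.124, 0.992, 0.0]
force: [-0.2, 0.3, 0.7]
gripper_width: 85.4
```

arm_command(
  series=[
    [1, 0, 0, 1.5, 0, 0, -7.86],
    [1, 0, 0, 1.5, 0, 0, -7.86],
    [1, 0, 0, 1, 0, 0, -7.86],
    [1, 0, 0, 1, 0, 0, -7.86],
    [1, 0, 0, 0, 0, 0, 0],
  ],
)

```text
clock: 2.7
eef_pos: [461.6, -342.9, 130.4]
ee_rot: [-0.008, -0.134, 0.991, -0.004]
force: [0.2, -0.1, 0.5]
gripper_width: 85.5
```

```bash
python3 go.py 450 -365 8 17.2; python3 - <<'E'
from h import *
s=eyes.get_image("side")[...,::-1]; t=eyes.get_image("top")[...,::-1]
f=lambda im,u,v:cv2.resize(im[v:v+100,u:u+130],(520,400),interpolation=cv2.INTER_CUBIC)[:, :400]
cv2.imwrite("pics/c2.png",np.hstack([f(s,270,230),f(t,290,170)]))
E
```

```text
t 2.7 pos [ 461.6 -342.9  130.4] yaw 15.39 F [ 0.17 -0.1   0.47] w 85.5
tool shift cm (translate first): [ 1.492 -1.749 12.275]  rotvec deg: [-0.34 -1.01 -1.81]  shift if turned first: [ 1.764 -1.77  12.236]
```

View pics/c2.png

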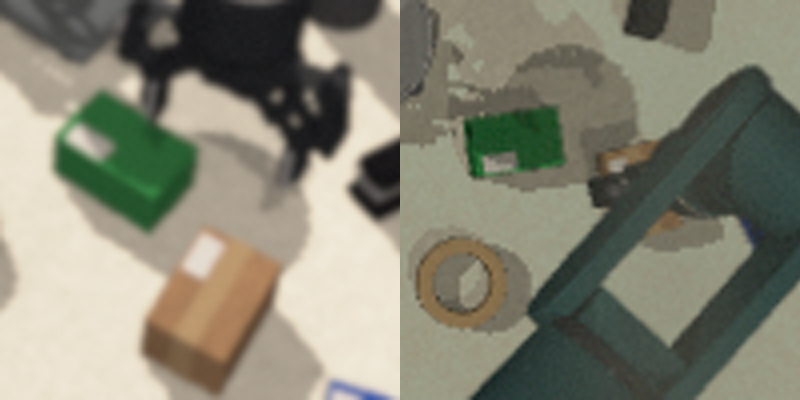

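The gripper is still about 20 mm off because the turn was limited. The parcel is clear and the green box is off to the side. I'll correct and descend.

arm_command(
  series=[
    [1, 0, 0, 0, -0.34, -1.01, -1.8],
    [1, 0.9, -0.9, 1.5, 0, 0, 0],
    [1, 0.86, -0.87, 2.5, 0, 0, 0],
    [1, 0, 0, 2.0, 0, 0, 0],
    [1, 0, 0, 0, 0, 0, 0],
  ],
)

```text
clock: 3.3
eef_pos: [460.1, -351.0, 68.4]
ee_rot: [-0.009, -0.131, 0.991, -0.006]
force: [0.5, 0.7, 0.4]
gripper_width: 85.2
```

```bash
python3 go.py 450 -365 9 17.2
```

```text
t 3.3 pos [ 460.1 -351.    68.4] yaw 15.01 F [0.52 0.75 0.36] w 85.2
tool shift cm (translate first): [ 1.215 -1.031  5.978]  rotvec deg: [-0.53 -1.17 -2.2 ]  shift if turned first: [ 1.376 -1.036  5.942]
```

```bash
python3 -c "
from h import *;print(status.get_obs()['joint_positions'])"
```

```text
[-0.73633482  0.22143955  1.50007036 -0.0224193   1.42297565 -2.56565913]
```

Joint 6 is at its limit. I'll take a slightly smaller yaw (13°) and let the jaws square the parcel up.

arm_command(
  series=[
    [1, 0, 0, 0, -0.5, -1.2, 2.0],
    [1, 0, 0, 0, 0, 0, 1.0],
    [1, 0.6, -0.5, 0, 0, 0, 0],
    [1, 0.6, -0.5, 0, 0, 0, 0],
    [1, 0, 0, 0, 0, 0, 0],
  ],
)

```text
clock: 3.8
eef_pos: [452.7, -365.8, 73.7]
ee_rot: [0.004, -0.105, 0.995, -0.004]
force: [0.2, 0.2, 0.4]
gripper_width: 85.8
```

```bash
python3 go.py 450 -365 9 13;python3 -c "
from h import *;print(status.get_obs()['joint_positions'])"
```

```text
t 3.8 pos [ 452.7 -365.8   73.7] yaw 12.0 F [0.19 0.16 0.39] w 85.8
tool shift cm (translate first): [0.285 0.194 6.47 ]  rotvec deg: [-0.52  0.36 -1.  ]  shift if turned first: [0.241 0.14  6.473]
[-7.77332653e-01  2.12640155e-01  1.49944980e+00  3.97627105e-04
  1.41847406e+00 -2.55758049e+00]
```

arm_command(
  series=[
    [1, 0.25, 0.15, 0.4, -0.5, 0.3, 0],
    [1, 0, 0, 2, 0, 0, 0],
    [1, 0, 0, 2, 0, 0, 0],
    [1, 0, 0, 2, 0, 0, 0],
    [1, 0, 0, 0, 0, 0, 0],
  ],
)

```text
clock: 4.3
eef_pos: [448.2, -361.2, 5.1]
ee_rot: [-0.002, -0.105, 0.994, 0.004]
force: [0.0, -0.0, 0.5]
gripper_width: 85.4
```

arm_command(
  series=[
    [0.3, 0, 0, 0, 0, 0, 0],
    [0.3, 0, 0, 0, 0, 0, 0],
    [0.3, 0, 0, 0, 0, 0, 0],
    [0.3, 0, 0, 0, 0, 0, 0],
    [0.3, 0, 0, 0, 0, 0, 0],
  ],
  force=35,
)

```text
clock: 4.8
eef_pos: [451.5, -364.5, 10.8]
ee_rot: [0.002, -0.105, 0.994, -0.001]
force: [0.4, -0.3, 4.9]
gripper_width: 59.1
```

```bash
python3 go.py 450 -365 9 13
```

```text
t 4.8 pos [ 451.5 -364.5   10.8] yaw 12.07 F [ 0.4  -0.31  4.87] w 59.1
tool shift cm (translate first): [ 0.158 -0.019  0.18 ]  rotvec deg: [-0.1   0.17 -0.93]  shift if turned first: [ 0.158 -0.017  0.181]
```

arm_command(
  series=[
    [0.3, 0, 0, -1, 0, 0, 0],
    [0.3, 0, 0, -2, 0, 0, 0],
    [0.3, 0, 0, -4, 0, 0, 0],
    [0.3, 0, 0, -5, 0, 0, 0],
    [0.3, 0, 0, -5, 0, 0, 0],
  ],
)

```text
clock: 5.3
eef_pos: [449.3, -362.7, 179.2]
ee_rot: [-0.001, -0.105, 0.994, 0.002]
force: [1.2, -0.4, -2.0]
gripper_width: 59.3
```

arm_command(
  series=[
    [0.3, 0, 0, -4, 0, 0, 0],
    [0.3, 0, 0, -3, 0, 0, 0],
    [0.3, 0, 0, -1, 0, 0, 0],
    [0.3, 0, 0, 0, 0, 0, 0],
    [0.3, 0, 0, 0, 0, 0, 0],
  ],
)

```text
clock: 5.8
eef_pos: [449.6, -363.2, 256.2]
ee_rot: [-0.001, -0.105, 0.994, 0.002]
force: [-0.2, -0.2, -2.9]
gripper_width: 59.0
```

```bash
python3 go.py 582.5 -69.4 260 8.7; for i in 1 2 3 4; do python3 -c "
from h import *
eyes.get_image('top')
o=status.get_obs();print(o['force'],o['eef_pos'],o['gripper_width'])"; done
```

```text
t 5.8 pos [ 449.6 -363.2  256.2] yaw 12.07 F [-0.21 -0.21 -2.91] w 59.0
tool shift cm (translate first): [-19.139  25.952  -0.278]  rotvec deg: [ 0.29 -0.11  3.37]  shift if turned first: [-17.58   27.031  -0.377]
[ 0.14268202 -0.55392684 -2.62829238] [ 449.47577422 -363.03481306  255.58765064] 59.02318866972658
[-0.38309962 -0.07799772 -2.3321749 ] [ 449.46329779 -363.05003726  255.48756069] 59.10232213747768
[ 0.21947226  0.86789508 -2.37374611] [ 449.54784484 -363.15118501  255.78784771] 59.01519758185202
[-0.53116608  0.92784356 -1.91691946] [ 449.66688091 -363.24969607  256.26761849] 59.2953346138112
```

arm_command(
  series=[
    [0.3, -1.5, 2.0, 0, 0, 0, 0],
    [0.3, -2.7, 3.7, 0, 0, 0, 0],
    [0.3, -2.7, 3.7, 0, 0, 0, 0],
    [0.3, -2.7, 3.7, 0, 0, 0, 0],
    [0.3, -2.7, 3.7, 0, 0, 0, 0],
  ],
)

```text
clock: 6.5
eef_pos: [535.5, -172.1, 258.0]
ee_rot: [-0.0, -0.105, 0.994, 0.001]
force: [0.6, -0.3, -2.0]
gripper_width: 58.7
```

arm_command(
  series=[
    [0.3, -2.7, 3.7, 0, 0, 0, 0],
    [0.3, -2.6, 3.5, 0, 0, 0, 0],
    [0.3, -1.5, 1.95, 0, 0, 0, 0],
    [0.3, 0, 0, 0, 0, 0, 0],
    [0.3, 0, 0, 0, 0, 0, 0],
  ],
)

```text
clock: 7.0
eef_pos: [582.5, -69.8, 258.2]
ee_rot: [-0.001, -0.106, 0.994, 0.001]
force: [-0.2, 0.5, -2.4]
gripper_width: 59.1
```

```bash
python3 go.py 582.5 -69.4 199 12; python3 - <<'E'
from h import *
s=eyes.get_image("side")[...,::-1]; t=eyes.get_image("top")[...,::-1]
f=lambda im,u,v:cv2.resize(im[v:v+100,u:u+100],(400,400),interpolation=cv2.INTER_CUBIC)
cv2.imwrite("pics/c3.png",np.hstack([f(s,230,110),f(t,230,130)]))
E
```

```text
t 7.0 pos [582.5 -69.8 258.2] yaw 12.14 F [-0.2   0.52 -2.4 ] w 59.1
tool shift cm (translate first): [-0.019  0.028  5.916]  rotvec deg: [ 0.09 -0.09  0.14]  shift if turned first: [-0.01   0.038  5.916]
```

View pics/c3.png

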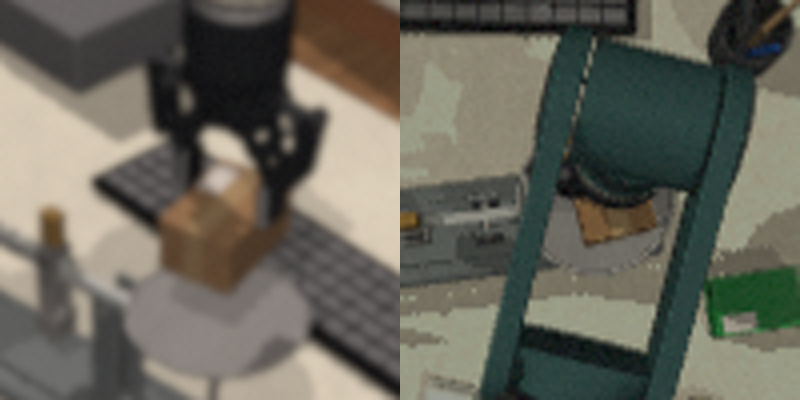

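The parcel is held level above the pan. I'll lower it gently.

arm_command(
  series=[
    [0.3, 0, 0, 1.5, 0, 0, 0],
    [0.3, 0, 0, 2.2, 0, 0, 0],
    [0.3, 0, 0, 1.6, 0, 0, 0],
    [0.3, 0, 0, 0.5, 0, 0, 0],
    [0.3, 0, 0, 0.3, 0, 0, 0],
  ],
)

```text
clock: 7.6
eef_pos: [582.1, -70.7, 197.0]
ee_rot: [-0.001, -0.104, 0.995, 0.001]
force: [0.6, -0.6, -1.5]
gripper_width: 58.9
```

arm_command(
  series=[
    [0.3, 0, 0, 0.15, 0, 0, 0],
    [0.3, 0, 0, 0.15, 0, 0, 0],
    [0.3, 0, 0, 0.15, 0, 0, 0],
    [0.3, 0, 0, 0.15, 0, 0, 0],
    [0.3, 0, 0, 0.15, 0, 0, 0],
  ],
)

```text
clock: 8.1
eef_pos: [583.2, -70.1, 191.3]
ee_rot: [0.001, -0.105, 0.994, 0.0]
force: [-0.2, 0.8, -1.1]
gripper_width: 59.2
```

arm_command(
  series=[
    [0.3, 0, 0, 0.1, 0, 0, 0],
    [0.3, 0, 0, 0.1, 0, 0, 0],
    [0.3, 0, 0, 0.05, 0, 0, 0],
    [0.3, 0, 0, 0, 0, 0, 0],
    [0.3, 0, 0, 0, 0, 0, 0],
  ],
)

```text
clock: 8.6
eef_pos: [582.8, -70.0, 188.4]
ee_rot: [0.0, -0.105, 0.994, 0.001]
force: [0.7, 0.7, -1.6]
gripper_width: 59.1
```

arm_command(
  series=[
    [0.3, 0, 0, 0.1, 0, 0, 0],
    [0.3, 0, 0, 0.1, 0, 0, 0],
    [0.3, 0, 0, 0.1, 0, 0, 0],
    [0.3, 0, 0, 0.1, 0, 0, 0],
    [0.3, 0, 0, 0, 0, 0, 0],
  ],
)

```text
clock: 9.1
eef_pos: [582.8, -70.0, 184.2]
ee_rot: [0.0, -0.105, 0.994, 0.001]
force: [-0.2, 0.9, -1.1]
gripper_width: 59.1
```

```bash
for i in 1 2 3 4; do python3 -c "
from h import *
eyes.get_image('top')
o=status.get_obs();print(o['force'].round(2),o['eef_pos'].round(1))"; done
```

```text
[0.28 0.78 0.08] [582.8 -70.  184.3]
[-0.14  1.13 -0.58] [582.8 -70.  184.3]
[-0.7   0.91 -0.27] [582.8 -70.  184.4]
[-0.66  0.23  0.19] [582.8 -70.  184.4]
```

arm_command(
  series=[
    [0.8, 0, 0, 0, 0, 0, 0],
    [0.85, 0, 0, 0, 0, 0, 0],
    [0.9, 0, 0, 0, 0, 0, 0],
    [0.95, 0, 0, 0, 0, 0, 0],
    [1, 0, 0, 0, 0, 0, 0],
  ],
)

```text
clock: 9.8
eef_pos: [582.9, -70.1, 184.5]
ee_rot: [0.0, -0.105, 0.994, 0.001]
force: [-0.2, 0.2, -0.1]
gripper_width: 85.4
```

arm_command(
  series=[
    [1, 0, 0, -0.5, 0, 0, 0],
    [1, 0, 0, -2, 0, 0, 0],
    [1, 0, 0, -3, 0, 0, 0],
    [1, 0, 0, -4, 0, 0, 0],
    [1, 0, 0, -3, 0, 0, 0],
  ],
)

```text
clock: 10.3
eef_pos: [582.9, -70.2, 312.4]
ee_rot: [0.002, -0.105, 0.994, 0.0]
force: [0.5, 0.3, 1.1]
gripper_width: 85.3
```

```bash
python3 go.py 555.6 101 270 8.7; python3 - <<'E'
from h import *
s=eyes.get_image("side")[...,::-1]; t=eyes.get_image("top")[...,::-1]
cv2.imwrite("pics/s2.png",s);cv2.imwrite("pics/t2.png",t)
cv2.imwrite("pics/c4.png",np.hstack([cv2.resize(s[115:215,180:310],(520,400),interpolation=cv2.INTER_CUBIC),cv2.resize(t[150:220,220:310],(280,218))if 0 else cv2.resize(t[140:240,240:310],(280,400),interpolation=cv2.INTER_CUBIC)]))
E
```

```text
t 10.3 pos [582.9 -70.2 312.4] yaw 12.08 F [0.52 0.34 1.14] w 85.3
tool shift cm (translate first): [-0.897 17.316  4.244]  rotvec deg: [0.01 0.18 3.38]  shift if turned first: [ 0.111 17.34   4.239]
```

View pics/c4.png

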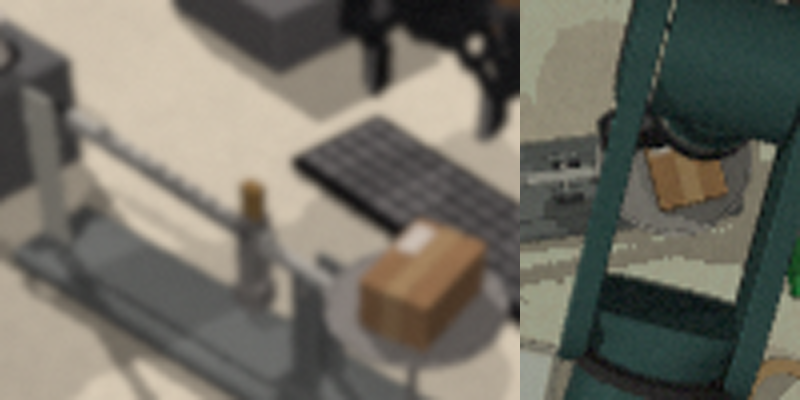

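Parcel sits flat and well inside the pan, and the beam is up on its stop. Next I'll refine the beam line and the poise position.

```bash
python3 - <<'E'
from h import *
g=lambda u,v:(160+(u+.5)/5-.5,155+(v+.5)/5-.5)
P=atz("top",[g(145,184),g(260,169),g(330,161),g(420,148),g(490,141)],150); print(P.round(1)); 
d=P[-1]-P[0]; print("yaw",np.degrees(np.arctan2(-d[0],d[1]))+180)
# beam ridge: bright pixels per column in t.png between cols 188..258
t=cv2.cvtColor(cv2.imread("pics/t.png"),cv2.COLOR_BGR2GRAY).astype(float)
pts=[]
for u in list(range(188,226))+list(range(244,256)):
    v0=155+(184-(5*(u-160)-145)*0.125)/5; vv=np.arange(int(v0)-3,int(v0)+4); w=np.clip(t[vv,u]-95,0,None)
    if w.sum()>20: pts.append((u,(w*vv).sum()/w.sum()))
Q=atz("top",pts,150); A=np.polyfit(Q[:,1],Q[:,0],1,w=None); r=Q[:,0]-np.polyval(A,Q[:,1])
print(len(pts),A,"yaw",np.degrees(np.arctan(-A[0])),"rms",r.std(),"x at y=99,217:",np.polyval(A,[99,217,29.5]))
s=cv2.imread("pics/s2.png"); m=cv2.inRange(cv2.cvtColor(s,cv2.COLOR_BGR2HSV),(10,110,50),(28,255,255)); m[:140]=0;m[180:]=0;m[:,:230]=0;m[:,255:]=0
c=np.argwhere(m)[:,::-1]; print("brass side now",c.mean(0),len(c),np.ptp(c,0),"at z190",atz("side",[c.mean(0)],190))
print("pred px",proj("side",[[556.9,98,190],[556.9,98,206],[556.9,98,174]]))
E
```

```text
[[530.8 260.8 150. ]
 [543.9 176.1 150. ]
 [551.1 124.6 150. ]
 [562.3  58.6 150. ]
 [568.7   7.2 150. ]]
yaw 8.499852492121875
48 [-1.51524997e-01  5.71246610e+02] yaw 8.616199619599426 rms 0.6015385118224406 x at y=99,217: [556.24563547 538.36568584 566.77662275]
brass side now [242.8  164.48] 25 [3 7] at z190 [[552.1796132   97.93488934 190.        ]]
pred px [[243.91411441 163.89022431]
 [243.77461885 159.93304111]
 [244.05128197 167.78406093]]
```

arm_command(
  series=[
    [0.6, 0, 3.0, 0, 0, 0, 0],
    [0.6, -0.2, 4.0, 0, 0, 0, 0],
    [0.6, -0.3, 4.0, 0, 0, 0, 0],
    [0.6, -0.3, 4.0, 1, 0, 0, 0],
    [0.6, -0.1, 2.3, 2, 0, 0, 3.5],
  ],
)

```text
clock: 10.9
eef_pos: [555.4, 103.7, 280.8]
ee_rot: [0.002, -0.075, 0.997, 0.001]
force: [0.6, -0.2, -0.1]
gripper_width: 51.3
```

arm_command(
  series=[
    [0.6, 0, 0, 2, 0, 0, 0],
    [0.6, 0, 0, 1.5, 0, 0, 0],
    [0.6, 0, 0, 0, 0, 0, 0],
  ],
)

```text
clock: 11.2
eef_pos: [554.0, 100.6, 241.0]
ee_rot: [-0.003, -0.075, 0.997, 0.001]
force: [0.0, -0.9, -0.4]
gripper_width: 51.1
```

```bash
python3 go.py 556 98.3 177.5 8.6
```

```text
t 11.2 pos [554.  100.6 241. ] yaw 8.57 F [ 0.03 -0.9  -0.43] w 51.1
tool shift cm (translate first): [-0.204 -0.272  6.349]  rotvec deg: [ 0.09 -0.33 -0.03]  shift if turned first: [-0.167 -0.262  6.351]
```

arm_command(
  series=[
    [0.6, -0.2, -0.25, 2, 0, -0.3, 0],
    [0.6, 0, 0, 2, 0, 0, 0],
    [0.6, 0, 0, 1, 0, 0, 0],
    [0.6, 0, 0, 0.5, 0, 0, 0],
    [0.6, 0, 0, 0, 0, 0, 0],
  ],
)

```text
clock: 11.7
eef_pos: [558.0, 98.5, 189.6]
ee_rot: [0.003, -0.074, 0.997, 0.001]
force: [0.0, -0.6, 0.2]
gripper_width: 51.2
```

```bash
python3 go.py 556 98.3 177.5 8.6; python3 - <<'E'
from h import *
s=eyes.get_image("side")[...,::-1]; t=eyes.get_image("top")[...,::-1]
cv2.imwrite("pics/c5.png",np.hstack([cv2.resize(i,(400,400),interpolation=cv2.INTER_CUBIC) for i in(s[135:195,212:272],t[155:215,202:262])]))
E
```

```text
t 11.7 pos [558.   98.5 189.6] yaw 8.54 F [ 0.04 -0.62  0.24] w 51.2
tool shift cm (translate first): [0.212 0.008 1.204]  rotvec deg: [ 0.08  0.32 -0.06]  shift if turned first: [0.205 0.009 1.205]
```

View pics/c5.png

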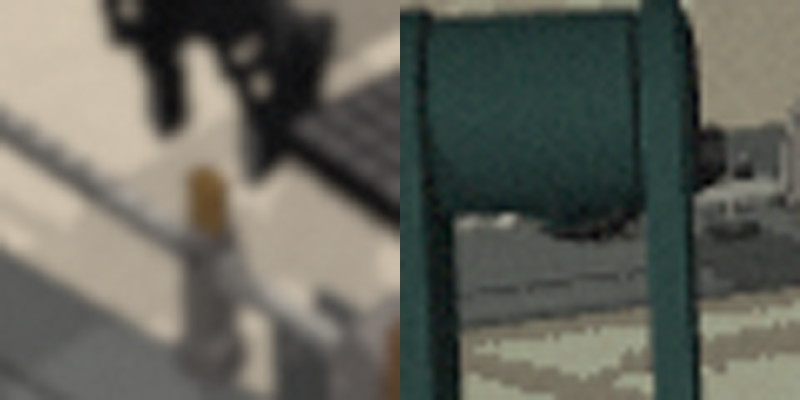

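arm_command(
  series=[
    [0.6, 0.2, 0, 0.5, 0, 0.3, 0],
    [0.55, 0, 0, 0.5, 0, 0, 0],
    [0.45, 0, 0, 0.2, 0, 0, 0],
    [0.38, 0, 0, 0, 0, 0, 0],
    [0.34, 0, 0, 0, 0, 0, 0],
  ],
  force=20,
)

```text
clock: 12.3
eef_pos: [556.0, 98.6, 177.6]
ee_rot: [0.0, -0.075, 0.997, 0.001]
force: [0.2, -0.1, -0.6]
gripper_width: 29.0
```

```bash
python3 go.py 556 98.3 177.5 8.6; python3 - <<'E'
from h import *
s=eyes.get_image("side")[...,::-1]
cv2.imwrite("pics/c6.png",cv2.resize(s[140:190,217:267],(500,500),interpolation=cv2.INTER_CUBIC))
E
```

```text
t 12.3 pos [556.   98.6 177.6] yaw 8.58 F [ 0.17 -0.07 -0.62] w 29.0
tool shift cm (translate first): [ 0.006 -0.031  0.005]  rotvec deg: [ 0.08  0.03 -0.02]  shift if turned first: [ 0.006 -0.031  0.005]
```

View pics/c6.png

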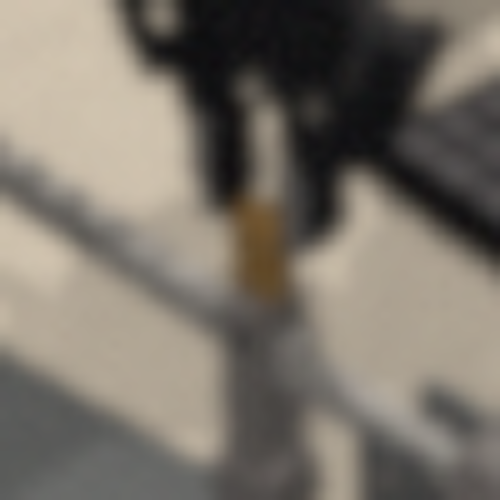

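```bash
python3 - <<'E'
from h import *
u=np.array([-.15,.9885,0]);x=np.array([.9885,.15,0])
c=np.array([556,98.6,0])
for w in(14.5,-14.5):
  for z in(180,200,220):
    print(w,z,[((proj("side",[c+u*(w+k*np.sign(w))+x*a+[0,0,z]])[0]-[217,140]+.5)*10-.5).round(0).tolist() if 0 else (((proj("side",[c+u*(w+k*np.sign(w))+x*a+[0,0,z]])[0]-[217,140]+.5)*10).round(0).tolist()) for k in(0,12) for a in(-11,11)]))
for z in (174,206): print("block",z,((proj("side",[c+[0,0,z]])[0]-[217,140]+.5)*10).round())
E
```

```text
File "<stdin>", line 6
    print(w,z,[((proj("side",[c+u*(w+k*np.sign(w))+x*a+[0,0,z]])[0]-[217,140]+.5)*10-.5).round(0).tolist() if 0 else (((proj("side",[c+u*(w+k*np.sign(w))+x*a+[0,0,z]])[0]-[217,140]+.5)*10).round(0).tolist()) for k in(0,12) for a in(-11,11)]))
                                                                                                                                                                                                                                                 ^
SyntaxError: unmatched ')'
```

```bash
python3 - <<'E'
from h import *
u=np.array([-.15,.9885,0]);x=np.array([.9885,.15,0])
c=np.array([556,98.6,0])
f=lambda P:((proj("side",[P])[0]-[217,140]+.5)*10).round().astype(int).tolist()
for w in(14.5,-14.5):
  for z in(180,200,220):
    print(w,z,[f(c+u*(w+k*np.sign(w))+x*a+[0,0,z]) for k in(0,12) for a in(-11,11)])
for z in (174,206): print("block",z,f(c+[0,0,z]))
E
```

```text
14.5 180 [[216, 267], [262, 236], [189, 252], [235, 221]]
14.5 200 [[214, 218], [260, 187], [187, 203], [233, 173]]
14.5 220 [[212, 168], [258, 137], [184, 153], [230, 123]]
-14.5 180 [[282, 302], [327, 270], [310, 317], [355, 285]]
-14.5 200 [[280, 253], [326, 221], [308, 268], [354, 236]]
-14.5 220 [[279, 203], [325, 171], [307, 217], [353, 186]]
block 174 [272, 283]
block 206 [269, 205]
```

```bash
python3 - <<'E'
from h import *
a=np.radians(15.4);u=np.array([-np.sin(a),np.cos(a),0]);c=np.array([461.6,-342.9,0])
for z in (130,143,163): print(z,[((proj("side",[c+u*w+[0,0,z]])[0]-[270,230]+.5)*4).round().tolist() for w in(42.5,-42.5)])
im=cv2.imread("pics/c6.png")
for y in range(180,320,20): print(y,[im[y,x].tolist() for x in (200,215,230,290,305,320,335)])
E
```

```text
130 [[157.0, 150.0], [275.0, 209.0]]
143 [[159.0, 138.0], [278.0, 197.0]]
163 [[161.0, 118.0], [282.0, 177.0]]
180 [[102, 111, 118], [43, 45, 47], [18, 17, 20], [75, 80, 84], [43, 44, 45], [23, 23, 23], [50, 54, 58]]
200 [[115, 127, 134], [63, 69, 74], [33, 43, 54], [73, 78, 82], [51, 51, 53], [25, 25, 26], [58, 64, 68]]
220 [[135, 150, 160], [117, 130, 140], [82, 100, 116], [67, 73, 80], [50, 51, 52], [32, 33, 33], [71, 79, 84]]
240 [[147, 163, 174], [141, 159, 170], [106, 127, 142], [65, 73, 81], [69, 73, 77], [86, 95, 102], [128, 142, 151]]
260 [[150, 165, 174], [143, 160, 172], [109, 129, 144], [83, 98, 112], [129, 144, 153], [154, 171, 183], [164, 183, 195]]
280 [[141, 148, 154], [131, 142, 150], [103, 119, 129], [83, 100, 114], [133, 147, 159], [154, 171, 182], [161, 180, 192]]
300 [[111, 116, 120], [111, 117, 121], [98, 103, 109], [70, 81, 89], [108, 119, 128], [139, 153, 164], [148, 165, 177]]
```

arm_command(
  series=[
    [0.3, 0, 0, 0, 0, 0, 0],
    [0.27, 0, 0, 0, 0, 0, 0],
    [0.24, 0, 0, 0, 0, 0, 0],
    [0.21, 0, 0, 0, 0, 0, 0],
    [0.18, 0, 0, 0, 0, 0, 0],
  ],
)

```text
clock: 12.85
eef_pos: [556.1, 98.7, 177.8]
ee_rot: [0.001, -0.075, 0.997, 0.001]
force: [-1.1, -0.1, 0.6]
gripper_width: 19.0
```

```bash
for i in 1 2 3 4; do python3 -c "
from h import *
eyes.get_image('side')
o=status.get_obs();print(o['force'].round(2),o['eef_pos'].round(1),o['gripper_width'])"; done
```

```text
[-0.41 -0.53  0.5 ] [556.1  98.6 177.8] 19.052900969806544
[0.07 0.31 0.95] [556.1  98.6 177.8] 19.053561260715817
[0.21 0.16 0.2 ] [556.1  98.6 177.8] 19.37821167533773
[0.23 0.23 1.29] [556.1  98.6 177.8] 19.072088039129593
```

Gripped (width 19). I'll lift about 3.5 mm and then slide out slowly, parallel to the raised beam.

arm_command(
  series=[
    [0.18, 0, 0, -0.15, 0, 0, 0],
    [0.18, 0, 0, -0.1, 0, 0, 0],
    [0.18, 0, 0, -0.1, 0, 0, 0],
    [0.18, 0, 0, 0, 0, 0, 0],
    [0.18, 0, 0, 0, 0, 0, 0],
  ],
)

```text
clock: 13.55
eef_pos: [555.9, 98.5, 180.8]
ee_rot: [0.0, -0.075, 0.997, 0.001]
force: [-0.2, -0.4, -1.7]
gripper_width: 19.1
```

```bash
for i in 1 2 3 4; do python3 -c "
from h import *
eyes.get_image('side')
o=status.get_obs();print(o['force'].round(2),o['eef_pos'].round(1),o['gripper_width'])"; done
```

```text
[ 0.42 -0.23 -1.69] [555.9  98.5 180.8] 18.881566557334786
[ 1.14 -0.3  -3.25] [555.9  98.6 180.9] 18.859345631044423
[ 0.03 -0.4  -2.07] [556.   98.6 181. ] 19.050924118112103
[ 0.02 -0.55 -2.21] [556.   98.6 181. ] 18.997298829088695
```

arm_command(
  series=[
    [0.18, 0, 0.2, -0.04, 0, 0, 0],
    [0.18, 0, 0.4, -0.045, 0, 0, 0],
    [0.18, 0, 0.4, -0.045, 0, 0, 0],
    [0.18, 0, 0.5, -0.055, 0, 0, 0],
    [0.18, 0, 0.5, -0.055, 0, 0, 0],
  ],
)

```text
clock: 14.25
eef_pos: [552.9, 119.0, 183.6]
ee_rot: [0.0, -0.075, 0.997, 0.001]
force: [-0.5, -0.3, -2.8]
gripper_width: 19.1
```

```bash
python3 go.py 538.2 216.6 194.2 8.6
```

```text
t 14.25 pos [552.9 119.  183.6] yaw 8.59 F [-0.53 -0.26 -2.85] w 19.1
tool shift cm (translate first): [-3.000e-03  9.872e+00 -1.047e+00]  rotvec deg: [ 0.09  0.04 -0.01]  shift if turned first: [-4.000e-03  9.870e+00 -1.064e+00]
```

arm_command(
  series=[
    [0.18, 0, 0.66, -0.07, 0, 0, 0],
    [0.18, 0, 0.66, -0.07, 0, 0, 0],
    [0.18, 0, 0.66, -0.07, 0, 0, 0],
    [0.18, 0, 0.66, -0.07, 0, 0, 0],
    [0.18, 0, 0.66, -0.07, 0, 0, 0],
  ],
)

```text
clock: 14.75
eef_pos: [548.1, 151.5, 187.3]
ee_rot: [0.0, -0.075, 0.997, 0.001]
force: [-0.2, 0.6, -2.0]
gripper_width: 19.3
```

arm_command(
  series=[
    [0.18, 0, 0.66, -0.07, 0, 0, 0],
    [0.18, 0, 0.66, -0.07, 0, 0, 0],
    [0.18, 0, 0.66, -0.07, 0, 0, 0],
    [0.18, 0, 0.66, -0.07, 0, 0, 0],
    [0.18, 0, 0.66, -0.07, 0, 0, 0],
  ],
)

```text
clock: 15.25
eef_pos: [543.0, 184.2, 190.5]
ee_rot: [0.0, -0.075, 0.997, 0.001]
force: [0.3, -1.3, -1.2]
gripper_width: 19.1
```

arm_command(
  series=[
    [0.18, 0, 0.66, -0.07, 0, 0, 0],
    [0.18, 0, 0.66, -0.07, 0, 0, 0],
    [0.18, 0, 0.66, -0.07, 0, 0, 0],
    [0.18, 0, 0.66, -0.07, 0, 0, 0],
    [0.18, 0, 0, 0, 0, 0, 0],
  ],
)

```text
clock: 15.75
eef_pos: [539.1, 210.8, 193.6]
ee_rot: [0.0, -0.075, 0.997, 0.001]
force: [0.7, -0.1, -2.9]
gripper_width: 19.1
```

```bash
python3 go.py 538.2 216.6 194.2 8.6; for i in 1 2 3 ; do python3 -c "
from h import *
eyes.get_image('side')
o=status.get_obs();print(o['force'].round(2),o['eef_pos'].round(1),o['gripper_width'])"; done
```

```text
t 15.75 pos [539.1 210.8 193.6] yaw 8.64 F [ 0.73 -0.06 -2.89] w 19.1
tool shift cm (translate first): [ 0.001  0.588 -0.063]  rotvec deg: [0.12 0.05 0.04]  shift if turned first: [ 0.002  0.588 -0.064]
[ 0.2   0.26 -3.38] [539.1 210.2 193.4] 18.463314959331438
[ 0.77  0.73 -1.04] [539.2 209.9 193.3] 18.84549228579632
[ 0.18 -0.03 -2.33] [539.2 209.7 193.4] 19.01246855719868
```

arm_command(
  series=[
    [0.18, 0, 0.4, -0.05, 0, 0, 0],
    [0.18, 0, 0.29, -0.03, 0, 0, 0],
    [0.18, 0, 0, 0, 0, 0, 0],
    [0.18, 0, 0, 0.1, 0, 0, 0],
    [0.18, 0, 0, 0.1, 0, 0, 0],
  ],
)

```text
clock: 16.4
eef_pos: [538.3, 216.5, 192.2]
ee_rot: [0.0, -0.075, 0.997, 0.001]
force: [-0.5, 0.1, -2.6]
gripper_width: 19.2
```

arm_command(
  series=[
    [0.18, 0, 0, 0.1, 0, 0, 0],
    [0.18, 0, 0.01, 0.15, 0, 0, 0],
    [0.18, 0, 0.02, 0.15, 0, 0, 0],
    [0.18, 0, 0.01, 0.15, 0, 0, 0],
    [0.18, 0, 0.01, 0.15, 0, 0, 0],
  ],
)

```text
clock: 16.9
eef_pos: [538.2, 217.1, 185.3]
ee_rot: [0.0, -0.075, 0.997, 0.001]
force: [-0.5, 0.5, -2.1]
gripper_width: 19.1
```

arm_command(
  series=[
    [0.18, 0, 0.01, 0.15, 0, 0, 0],
    [0.18, 0, 0.01, 0.15, 0, 0, 0],
    [0.18, 0, 0.01, 0.15, 0, 0, 0],
    [0.18, 0, 0, 0.15, 0, 0, 0],
    [0.18, 0, 0, 0, 0, 0, 0],
  ],
)

```text
clock: 17.4
eef_pos: [538.0, 217.4, 178.9]
ee_rot: [0.0, -0.075, 0.997, 0.001]
force: [0.5, 0.3, -0.7]
gripper_width: 18.8
```

```bash
python3 go.py 538.2 216.6 177.5 8.6; for i in 1 2 3 4 5; do python3 -c "
from h import *
eyes.get_image('side')
o=status.get_obs();print(o['force'].round(2),o['eef_pos'].round(1),o['gripper_width'])"; done
```

```text
t 17.4 pos [538.  217.4 178.9] yaw 8.58 F [ 0.49  0.34 -0.73] w 18.8
tool shift cm (translate first): [-0.003 -0.082  0.143]  rotvec deg: [ 0.08  0.02 -0.02]  shift if turned first: [-0.003 -0.082  0.143]
[ 0.49  0.24 -0.85] [538.1 217.4 179.1] 18.86247550723909
[ 0.74 -0.55 -0.51] [538.1 217.4 179.3] 19.07300222014118
[-0.02 -0.37 -0.67] [538.1 217.4 179.3] 18.939904122611736
[-1.07  1.62 -1.3 ] [538.2 217.4 179.3] 19.2969998992458
[0.33 0.96 0.06] [538.2 217.4 179.4] 18.97504972990336
```

arm_command(
  series=[
    [0.18, 0, 0, 0.15, 0, 0, 0],
    [0.18, 0, 0, 0.15, 0, 0, 0],
    [0.18, 0, 0, 0.15, 0, 0, 0],
    [0.18, 0, 0, 0.15, 0, 0, 0],
    [0.18, 0, 0, 0.15, 0, 0, 0],
  ],
)

```text
clock: 18.15
eef_pos: [538.1, 217.5, 171.6]
ee_rot: [0.0, -0.075, 0.997, 0.001]
force: [-0.0, -0.7, -0.3]
gripper_width: 19.2
```

```bash
python3 go.py 538.2 216.6 170 8.6; for i in 1 2 3 4 5 6; do python3 -c "
from h import *
eyes.get_image('side')
o=status.get_obs();print(o['force'].round(2),o['eef_pos'].round(1),o['gripper_width'])"; done
```

```text
t 18.15 pos [538.1 217.5 171.6] yaw 8.58 F [-0.04 -0.68 -0.32] w 19.2
tool shift cm (translate first): [ 0.002 -0.09   0.162]  rotvec deg: [ 0.09  0.04 -0.02]  shift if turned first: [ 0.002 -0.09   0.162]
[0.39 1.27 0.04] [538.  217.4 171.3] 19.004201106744716
[-0.38  1.71 -0.34] [538.  217.5 171.4] 19.450695881509773
[-0.45  1.49  0.43] [538.1 217.5 171.6] 19.101592938544595
[ 0.38  1.17 -0.79] [538.1 217.5 171.7] 19.108567533982008
[ 0.06  1.58 -0.47] [538.1 217.5 171.8] 19.359496403621314
[-0.12  1.48 -1.66] [538.2 217.4 171.9] 19.190286788653886
```

arm_command(
  series=[
    [0.22, 0, 0, 0.1, 0, 0, 0],
    [0.25, 0, 0, 0, 0, 0, 0],
    [0.3, 0, 0, 0, 0, 0, 0],
    [0.4, 0, 0, 0, 0, 0, 0],
    [0.55, 0, 0, 0, 0, 0, 0],
  ],
)

```text
clock: 18.95
eef_pos: [538.3, 217.2, 170.9]
ee_rot: [0.0, -0.075, 0.997, 0.001]
force: [0.7, -0.5, 0.1]
gripper_width: 46.2
```

arm_command(
  series=[
    [0.6, 0, 0, -1, 0, 0, 0],
    [0.6, 0, 0, -3, 0, 0, 0],
    [0.6, 0, 0, -4, 0, 0, 0],
    [0.6, 0, 0, -2, 0, 0, 0],
    [0.6, 0, 0, 0, 0, 0, 0],
  ],
)

```text
clock: 19.45
eef_pos: [539.8, 217.7, 276.7]
ee_rot: [0.005, -0.075, 0.997, 0.002]
force: [-0.5, 0.7, 0.2]
gripper_width: 50.9
```

```bash
python3 go.py 538.2 216.6 170 8.6; python3 - <<'E'
from h import *
for i in range(10): s=eyes.get_image("side")[...,::-1]
cv2.imwrite("pics/s3.png",s)
cv2.imwrite("pics/c7.png",cv2.resize(s[115:215,180:310],(780,600),interpolation=cv2.INTER_CUBIC))
b=np.array([567.0,29.5,150]);u=np.array([-.15,.9887,0])
for r in(110,150,170,190,210,230): print(r,((proj("side",[b+u*r+[0,0,2.7+30]])[0]-[180,115]+.5)*6).round())
for th in(-.09,-.045,-.028,0,.028,.045,.09): print("tip",th,((proj("side",[b+u*322*np.cos(th)+[0,0,322*np.sin(th)]])[0]-[180,115]+.5)*6).round())
E
```

```text
t 19.45 pos [539.8 217.7 276.7] yaw 8.57 F [-0.52  0.7   0.19] w 50.9
tool shift cm (translate first): [ 0.29  -0.108 10.664]  rotvec deg: [ 0.15  0.61 -0.03]  shift if turned first: [ 0.176 -0.081 10.666]
110 [332. 278.]
150 [280. 250.]
170 [254. 237.]
190 [229. 223.]
210 [204. 210.]
230 [180. 197.]
tip -0.09 [ 84. 225.]
tip -0.045 [ 80. 205.]
tip -0.028 [ 79. 197.]
tip 0 [ 77. 185.]
tip 0.028 [ 76. 172.]
tip 0.045 [ 75. 165.]
tip 0.09 [ 73. 145.]
```

View pics/c7.png

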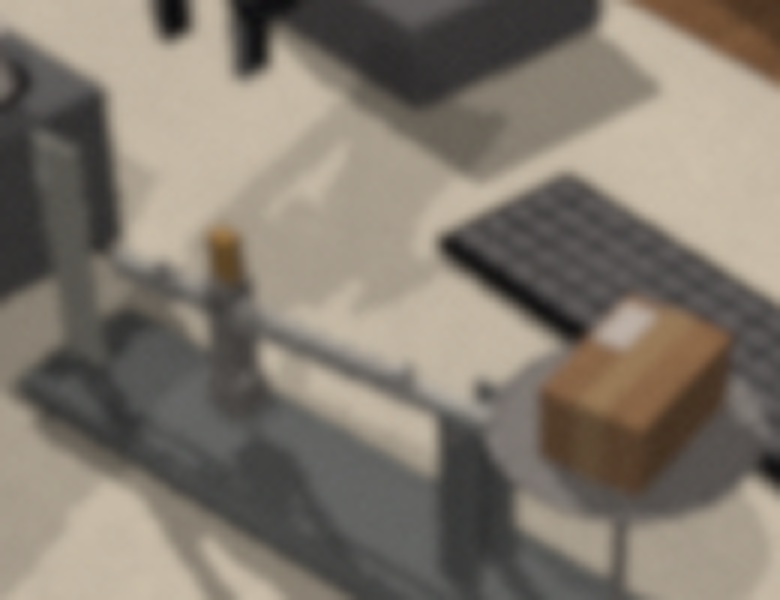

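The pointer reads low and the beam looks near its lower stop. I'll check whether it has settled and estimate the tilt from the brass height.

```bash
cat > tilt.py <<'E'
from h import *
from scipy.optimize import least_squares
def brass():
    s=eyes.get_image("side")[...,::-1]
    m=cv2.inRange(cv2.cvtColor(s,cv2.COLOR_BGR2HSV),(10,110,50),(28,255,255)); m[:130]=0;m[180:]=0;m[:,:195]=0;m[:,255:]=0
    c=np.argwhere(m)[:,::-1]; return c.mean(0) if len(c) else None
b=np.array([567.0,29.5,150]);u=np.array([-.15,.9887,0])
P=lambda r,th:proj("side",[b+u*r*np.cos(th)+[0,0,r*np.sin(th)+32.7]])[0]
off=np.array([242.8,164.48])-P(70,.11)
if __name__=="__main__":
    c=brass(); f=least_squares(lambda p:P(p[0],p[1]/1000)+off-c,[150,0]).x
    print(status.get_obs()["clock"],c,"r",f[0].round(1),"notch",((f[0]-70)/20).round(2),"tilt",(f[1]/1000).round(3))
E
for i in 1 2 3; do python3 tilt.py; done; python3 -c "
from tilt import *
print(P(70,0)+off,'obs start 242.55 166.39')"
```

```text
20.0 [216.96 157.08] r 191.6 notch 6.08 tilt -0.104
20.05 [217.03846154 156.88461538] r 191.0 notch 6.05 tilt -0.099
20.1 [216.84 156.8 ] r 192.0 notch 6.1 tilt -0.099
[242.77061557 166.30749184] obs start 242.55 166.39
```

Settled at about -0.10 in notch 6, so roughly two notches too many; the parcel is lighter than the wrist force suggested. I'll regrip, raise with the beam to its upper stop, and move in two notches.

arm_command(
  series=[
    [0.6, 0.2, -0.08, 2, 0, 0.6, 0],
    [0.6, 0, 0, 3, 0, 0, 0],
    [0.6, 0, 0, 3, 0, 0, 0],
    [0.6, 0, 0, 2, 0, 0, 0],
    [0.6, 0, 0, 0, 0, 0, 0],
  ],
)

```text
clock: 20.6
eef_pos: [533.2, 215.5, 166.6]
ee_rot: [-0.009, -0.075, 0.997, -0.001]
force: [-0.5, -0.6, -0.2]
gripper_width: 51.3
```

```bash
python3 go.py 538.1 216.9 151.1 8.6
```

```text
t 20.6 pos [533.2 215.5 166.6] yaw 8.58 F [-0.51 -0.61 -0.23] w 51.3
tool shift cm (translate first): [-0.531  0.065  1.539]  rotvec deg: [ 0.02 -1.01 -0.02]  shift if turned first: [-0.503  0.065  1.548]
```

arm_command(
  series=[
    [0.6, 0, 0, 0, 0, 0, 0],
    [0.6, 0, 0, 0, 0, 0, 0],
  ],
)

```text
clock: 20.8
eef_pos: [536.5, 216.5, 172.9]
ee_rot: [-0.003, -0.075, 0.997, 0.001]
force: [0.6, -1.4, 0.7]
gripper_width: 51.2
```

```bash
python3 go.py 538.1 216.9 151.1 8.6
```

```text
t 20.8 pos [536.5 216.5 172.9] yaw 8.57 F [ 0.61 -1.42  0.69] w 51.2
tool shift cm (translate first): [-0.182  0.015  2.179]  rotvec deg: [ 0.1  -0.36 -0.03]  shift if turned first: [-0.168  0.019  2.18 ]
```

arm_command(
  series=[
    [0.6, -0.17, 0.02, 0.8, 0, -0.3, 0],
    [0.55, 0, 0, 0.8, 0, 0, 0],
    [0.45, 0, 0, 0.5, 0, 0, 0],
    [0.38, 0, 0, 0, 0, 0, 0],
    [0.34, 0, 0, 0, 0, 0, 0],
  ],
  force=20,
)

```text
clock: 21.3
eef_pos: [536.8, 216.6, 149.4]
ee_rot: [-0.003, -0.075, 0.997, 0.0]
force: [-1.0, -1.5, -1.1]
gripper_width: 29.5
```

```bash
python3 go.py 538.1 216.9 151.1 8.6
```

```text
t 21.3 pos [536.8 216.6 149.4] yaw 8.57 F [-1.01 -1.45 -1.11] w 29.5
tool shift cm (translate first): [-0.133  0.014 -0.171]  rotvec deg: [ 0.07 -0.3  -0.03]  shift if turned first: [-0.134  0.014 -0.17 ]
```

arm_command(
  series=[
    [0.32, -0.12, 0, -0.05, 0, -0.3, 0],
    [0.28, 0, 0, 0, 0, 0, 0],
    [0.24, 0, 0, 0, 0, 0, 0],
    [0.21, 0, 0, 0, 0, 0, 0],
    [0.18, 0, 0, 0, 0, 0, 0],
  ],
)

```text
clock: 21.8
eef_pos: [538.2, 216.9, 150.4]
ee_rot: [0.0, -0.075, 0.997, 0.001]
force: [0.6, 0.2, 0.5]
gripper_width: 19.2
```

```bash
python3 go.py 538.1 216.9 151.1 8.6;python3 tilt.py;python3 go.py 538.1 216.9 151.1 8.6
```

```text
t 21.8 pos [538.2 216.9 150.4] yaw 8.58 F [0.61 0.18 0.51] w 19.2
tool shift cm (translate first): [ 0.012  0.001 -0.073]  rotvec deg: [ 0.09  0.06 -0.02]  shift if turned first: [ 0.012  0.001 -0.073]
21.85 [217.04545455 157.68181818] r 191.7 notch 6.09 tilt -0.117
t 21.85 pos [538.2 216.9 150.3] yaw 8.58 F [-0.07  1.14  0.17] w 19.1
tool shift cm (translate first): [ 0.009 -0.001 -0.079]  rotvec deg: [ 0.09  0.05 -0.02]  shift if turned first: [ 0.009 -0.001 -0.079]
```

arm_command(
  series=[
    [0.18, 0, 0.01, -0.2, 0, 0, 0],
    [0.18, 0, 0.03, -0.35, 0, 0, 0],
    [0.18, 0, 0.02, -0.35, 0, 0, 0],
    [0.18, 0, 0.02, -0.35, 0, 0, 0],
    [0.18, 0, 0.01, -0.35, 0, 0, 0],
  ],
)

```text
clock: 22.35
eef_pos: [538.0, 217.7, 166.6]
ee_rot: [0.0, -0.075, 0.997, 0.001]
force: [-0.1, 0.7, -0.1]
gripper_width: 18.9
```

arm_command(
  series=[
    [0.18, 0, 0, -0.35, 0, 0, 0],
    [0.18, 0, -0.01, -0.35, 0, 0, 0],
    [0.18, 0, -0.02, -0.35, 0, 0, 0],
    [0.18, 0, -0.03, -0.35, 0, 0, 0],
    [0.18, 0, -0.03, -0.35, 0, 0, 0],
  ],
)

```text
clock: 22.85
eef_pos: [538.0, 216.7, 184.0]
ee_rot: [0.0, -0.075, 0.997, 0.001]
force: [-0.6, 0.0, -0.5]
gripper_width: 18.9
```

arm_command(
  series=[
    [0.18, 0, 0, -0.35, 0, 0, 0],
    [0.18, 0, 0, -0.25, 0, 0, 0],
    [0.18, 0, 0, -0.2, 0, 0, 0],
    [0.18, 0, 0, 0, 0, 0, 0],
    [0.18, 0, 0, 0, 0, 0, 0],
  ],
)

```text
clock: 23.35
eef_pos: [538.1, 216.5, 191.6]
ee_rot: [0.0, -0.075, 0.997, 0.001]
force: [-0.4, -0.4, -1.2]
gripper_width: 19.0
```

```bash
python3 go.py 538.2 216.6 194.2 8.6; for i in 1 2 3 4 5; do python3 -c "
from h import *
eyes.get_image('side')
o=status.get_obs();print(o['force'].round(2),o['eef_pos'].round(1),o['gripper_width'])"; done
```

```text
t 23.35 pos [538.1 216.5 191.6] yaw 8.56 F [-0.38 -0.38 -1.18] w 19.0
tool shift cm (translate first): [-0.009  0.008 -0.261]  rotvec deg: [ 0.06  0.03 -0.04]  shift if turned first: [-0.008  0.007 -0.261]
[-0.58 -0.95 -1.17] [538.1 216.5 191.5] 18.881698879311433
[-0.47 -0.23 -1.32] [538.1 216.5 191.5] 18.997331877733444
[ 0.76 -0.75 -0.72] [538.1 216.6 191.5] 19.16794745015665
[ 0.78 -0.01 -0.23] [538.1 216.6 191.6] 18.548907059285415
[ 1.15 -1.37 -1.05] [538.1 216.6 191.6] 18.745490508850235
```

arm_command(
  series=[
    [0.18, 0, 0, -0.15, 0, 0, 0],
    [0.18, 0, 0, -0.13, 0, 0, 0],
    [0.18, 0, 0, 0, 0, 0, 0],
    [0.18, 0, -0.2, 0.02, 0, 0, 0],
    [0.18, 0, -0.4, 0.045, 0, 0, 0],
  ],
)

```text
clock: 24.1
eef_pos: [538.9, 210.8, 193.8]
ee_rot: [0.0, -0.075, 0.997, 0.001]
force: [0.3, -0.6, -2.5]
gripper_width: 18.9
```

arm_command(
  series=[
    [0.18, 0, -0.5, 0.055, 0, 0, 0],
    [0.18, 0, -0.6, 0.065, 0, 0, 0],
    [0.18, 0, -0.6, 0.065, 0, 0, 0],
    [0.18, 0, -0.6, 0.065, 0, 0, 0],
    [0.18, 0, -0.5, 0.055, 0, 0, 0],
  ],
)

```text
clock: 24.6
eef_pos: [543.4, 182.3, 190.9]
ee_rot: [0.0, -0.075, 0.997, 0.001]
force: [-0.5, -0.6, -2.4]
gripper_width: 19.0
```

arm_command(
  series=[
    [0.18, 0, -0.4, 0.045, 0, 0, 0],
    [0.18, 0, -0.18, 0.02, 0, 0, 0],
    [0.18, 0, 0, 0, 0, 0, 0],
    [0.18, 0, 0, 0, 0, 0, 0],
  ],
)

```text
clock: 25.0
eef_pos: [544.0, 177.4, 190.0]
ee_rot: [0.0, -0.075, 0.997, 0.001]
force: [-0.2, 0.3, -2.1]
gripper_width: 19.1
```

```bash
python3 go.py 544.2 177.2 189.8 8.6; for i in 1 2 3 4 5; do python3 -c "
from h import *
eyes.get_image('side')
o=status.get_obs();print(o['force'].round(2),o['eef_pos'].round(1),o['gripper_width'])"; done
```

```text
t 25.0 pos [544.  177.4 190. ] yaw 8.58 F [-0.24  0.29 -2.06] w 19.1
tool shift cm (translate first): [-0.016 -0.028  0.023]  rotvec deg: [ 0.08  0.03 -0.02]  shift if turned first: [-0.016 -0.028  0.023]
[-0.53 -1.12 -2.17] [544.  177.5 190.1] 19.02463589049789
[ 0.26 -0.17 -2.6 ] [544.  177.6 190.1] 18.98485923402058
[ 0.21  1.15 -2.12] [544.  177.6 190.1] 19.054731585504946
[ 0.46 -0.6  -2.31] [544.  177.6 190.1] 19.092192006364336
[ 0.43 -0.36 -2.32] [544.  177.5 190.1] 18.813713304204043
```

arm_command(
  series=[
    [0.18, 0, 0, 0.15, 0, 0, 0],
    [0.18, 0, 0, 0.15, 0, 0, 0],
    [0.18, 0, 0.01, 0.2, 0, 0, 0],
    [0.18, 0, 0.02, 0.2, 0, 0, 0],
    [0.18, 0, 0.01, 0.2, 0, 0, 0],
  ],
)

```text
clock: 25.75
eef_pos: [544.1, 177.8, 181.3]
ee_rot: [0.001, -0.075, 0.997, 0.001]
force: [-0.9, -0.4, -0.2]
gripper_width: 19.1
```

arm_command(
  series=[
    [0.18, 0, 0.01, 0.2, 0, 0, 0],
    [0.18, 0, 0.01, 0.2, 0, 0, 0],
    [0.18, 0, 0.01, 0.2, 0, 0, 0],
    [0.18, 0, 0, 0.2, 0, 0, 0],
    [0.18, 0, 0, 0.2, 0, 0, 0],
  ],
)

```text
clock: 26.25
eef_pos: [544.0, 178.2, 171.1]
ee_rot: [0.0, -0.075, 0.997, 0.001]
force: [-0.3, 0.1, -0.6]
gripper_width: 19.0
```

```bash
python3 go.py 544.1 178 170.1 8.6; for i in 1 2 3 4 5; do python3 -c "
from h import *
eyes.get_image('side')
o=status.get_obs();print(o['force'].round(2),o['eef_pos'].round(1),o['gripper_width'])"; done
```

```text
t 26.25 pos [544.  178.2 171.1] yaw 8.58 F [-0.31  0.13 -0.62] w 19.0
tool shift cm (translate first): [-0.005 -0.017  0.101]  rotvec deg: [ 0.08  0.06 -0.02]  shift if turned first: [-0.005 -0.016  0.101]
[ 1.23 -0.07 -0.45] [543.8 178.1 170.6] 19.053227790257807
[ 0.21  0.14 -0.24] [543.8 178.1 170.7] 19.145660531050904
[ 0.5  -0.28  0.26] [543.9 178.1 171. ] 18.878718735294452
[-0.35 -0.61 -0.5 ] [544.  178.1 171.1] 19.282790783996276
[ 0.24  0.79 -0.8 ] [544.  178.1 171.2] 19.223278622394425
```

Nearly balanced. Releasing.

arm_command(
  series=[
    [0.22, 0, 0, 0.05, 0, 0, 0],
    [0.25, 0, 0, 0, 0, 0, 0],
    [0.3, 0, 0, 0, 0, 0, 0],
    [0.4, 0, 0, 0, 0, 0, 0],
    [0.55, 0, 0, 0, 0, 0, 0],
  ],
)

```text
clock: 27.0
eef_pos: [544.0, 178.1, 170.7]
ee_rot: [0.0, -0.075, 0.997, 0.001]
force: [-1.5, -0.3, -0.5]
gripper_width: 46.5
```

arm_command(
  series=[
    [0.6, 0, 0, -1, 0, 0, 0],
    [0.6, 0, 0, -3, 0, 0, 0],
    [0.6, 0, 0, -3, 0, 0, 0],
    [0.6, 0, 0, -1.5, 0, 0, 0],
    [0.6, 0, 0, 0, 0, 0, 0],
  ],
)

```text
clock: 27.5
eef_pos: [545.3, 178.2, 259.5]
ee_rot: [0.004, -0.075, 0.997, 0.001]
force: [-0.5, -0.9, 0.2]
gripper_width: 51.6
```

arm_command(
  series=[
    [0.6, 0, 0, 0, 0, 0, 0],
    [0.6, 0, 0, 0, 0, 0, 0],
    [0.6, 0, 0, 0, 0, 0, 0],
    [0.6, 0, 0, 0, 0, 0, 0],
    [0.6, 0, 0, 0, 0, 0, 0],
  ],
)

```text
clock: 28.0
eef_pos: [543.7, 177.9, 254.9]
ee_rot: [-0.0, -0.075, 0.997, 0.001]
force: [0.1, 0.2, 0.7]
gripper_width: 51.5
```

```bash
python3 tilt.py;python3 tilt.py; python3 - <<'E'
from h import *
s=eyes.get_image("side")[...,::-1]
cv2.imwrite("pics/c8.png",cv2.resize(s[115:215,180:310],(780,600),interpolation=cv2.INTER_CUBIC))
E
python3 go.py 544.1 178 170.1 8.6
```

```text
28.05 [224.88888889 157.18518519] r 151.2 notch 4.06 tilt -0.011
28.1 [224.88888889 157.18518519] r 151.2 notch 4.06 tilt -0.011
t 28.15 pos [543.9 178.  255.5] yaw 8.57 F [-0.47  0.04  0.31] w 51.2
tool shift cm (translate first): [-0.018 -0.01   8.538]  rotvec deg: [ 0.08  0.03 -0.03]  shift if turned first: [-2.200e-02  1.000e-03  8.538e+00]
```

View pics/c8.png

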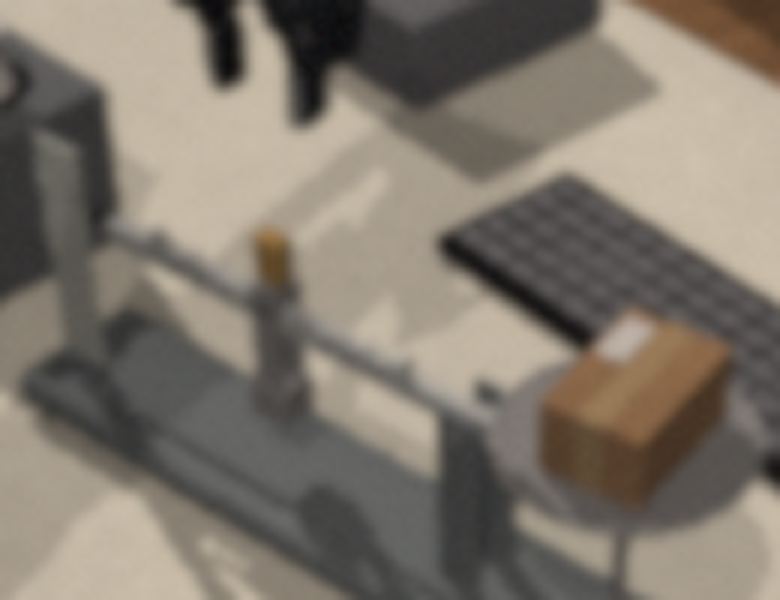

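```bash
python3 tilt.py; python3 -c "
from plant import job
job.finish_job()"
```

```text
28.2 [224.76 157.2 ] r 151.9 notch 4.09 tilt -0.014
the job is handed in; nothing more can be done
```

I handed the job in at about 28 s. The parcel stands flat in the pan, the poise hangs in notch 4 (about 200 g), and the gripper is open and well clear of the scale.

- **Last checks:** from the side camera the beam is at rest at about -0.011 to -0.014 rad, inside the ±0.028 limit. The poise reads at notch 4.06 to 4.09. I could not see the pointer against the marks directly because the index plate hides it, so the tilt comes from the height of the brass block. I put the uncertainty at about ±0.01 rad.
- **What disagreed:** the wrist force suggested 250–290 g, so I first set notch 6. The beam sank to about -0.10 rad there, so I regripped the poise and moved it in two notches.
- **Bystanders:** I did not re-measure the other things on the desk at the end. The arm kept well above them, and nothing in the pictures looked moved.

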